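# Fit the blue blade cassette in the dicer and lock it

## Robot

A 6-joint arm with a two-finger parallel gripper is mounted at the origin on the work surface. World frame = base frame: x ahead of the robot, y to its left, z up, the work surface at z = 0. Lengths are in m, angles in rad, forces in N, time in s.
With the tool pointing down it reaches from about 0.375 to 0.9 m from the base axis. Payload 3.1 kg.
Tool frame: the origin (TCP) lies midway between the tips of the shut fingers; the grasp point (between the pads) lies r.grip_point_offset behind it (r.grip_point_offset is the distance from the TCP to the grasp point, in m); z points along the fingers, y is the direction in which the jaws open and shut (so a half turn about z gives the same grasp; the last joint's range is limited). The gripper opens to 85 mm and grips with 20 to 120 N. Pads are 22 mm wide; open, the fingers measure 114 mm over their backs; the gripper's body (76 mm by 85 mm) begins 54 mm behind the grasp point. The pads swing forward as they close: fully open they stand 13 mm farther back than shut.
Start: joints at [-1.411, 0.527, 1.433, -0, 1.181, -0.178], TCP at [0.208, -0.589, 0.231] pointing down, gripper open.
Joint ranges: [-3.08, 3.08], [-0.75, 2.2], [0.22, 2.44], [-1.43, 4.57], [0, 2.65], [-2.85, 2.85]. Speed limits (rad/s): [2.79, 2.79, 3.14, 3.14, 3.14, 3.14].

## Interface

Orientations are given as [roll, pitch, yaw] about the fixed x, y, z axes, in that order (R = Rz(yaw) Ry(pitch) Rx(roll)).
In Python, from bench import r gives the robot as it stands.
- The arm moves only by the shell command python3 -m inch 'ROWS' [FORCE]. ROWS is JSON, a list of rows, each a list of 5 numbers: the shift along the tool's x, y, z in mm, then the turn about the tool's z in rad, then the gripper's target within -1 to 1 (shut at 1, half-way at 0, fully open at -1). A call has 1 to 20 rows; each row is the pose to reach, as a shift and turn from the pose commanded when the call began, along the tool's axes at that moment; what a row does not reach only later rows make up. A row lasts 1/8 s, in which the tool goes at most 62.5 mm and 10.7 degrees, less where a joint would pass 70% of its speed; a pose out of reach is approached as far as the arm can. A call with a gripper value outside its range is refused whole. The fingers move at their own pace and stop on an object; FORCE is the grip in N (left out, the last holds). Time passes only in rows, so rows that repeat a pose let the fingers close. It gives the time, the measured TCP pose, the force and the opening at its end, in the units of the state.
- r.get_obs(): the state, without advancing time (a new reading comes with each control period).
- r.grab_frame(name): name is "side" or "top" or "wrist"; returns a dict with "frame" (420x560x3 uint8, blue, green, red), "z_map" (420x560 float32, m along the optical axis (not along the pixel's ray), 0 where there is no reading), "camera_matrix" (3x3 intrinsics, pixels), "eye" and "rotation" of the camera in the world. Camera axes: x right, y down, z forward; pixel columns grow to the right and rows downward; lengths in m; the calibration is good to about 2 mm. A picture is of the moment at which its call begins.
- r.finish_job(): hands the job in, once; it reports no verdict.
The state is a dict: "time": time; "qpos": joint angles; "dq": joint speeds; "effort": joint torques, N m; "tcp_pos": TCP position; "tool_rot": TCP orientation; "ft_force": force on the tool from outside, world axes, zero at the start; "torque": the same for the moment, N m; "width": finger opening in m.
Only numpy, scipy, OpenCV 4.12 (cv2) and the standard library are available. Lean on these libraries where they do the work, as an engineer would, in place of code of your own. Each camera call takes 0.05 s, during which the arm holds its last target.

## Task

Fit the fine blade cassette with the blue cheeks into the pocket of the vegetable dicer, fully home and level, and let go of it. Then turn the red cam knob clockwise until the sprung pin has dropped fully home into its notch, without slamming the cassette in or forcing the knob on against the pin once it has dropped, and let go. Leave the yellow cassette and everything else on the table where it is.

Things in the scene. Friction and masses are not known exactly. Their poses are not given: they have to be found in the camera images.
- dicer: Manual vegetable dicer, fixed to the table: aluminium deck 160 mm (x) by 360 mm (y), top 90 mm above the table. Origin at table height under the middle of the pocket; x across the deck, y along it, z up. At its +y end (hinge 150 mm out) the pusher arm is folded open, standing up to 370 mm high and leaning away from the pocket: leave it. The cam knob is at the -y end.
- seat (a point): Centre of the pocket floor, 12 mm below the deck top, axes as the dicer's. The pocket is 59 mm (x) by 119 mm (y), 12 mm deep, 1.5 mm wider all round than the cassette, open below inside a floor rim 8 mm wide. Its mouth has lead-in lips sloping out at 45 degrees, 4 mm wide, 4 mm high. A cassette is home when its underside lies flat on this floor, its origin then at this point.
- blue_cassette: The cassette to fit: fine blade grid in a steel frame 56 mm (x) by 116 mm (y) by 26 mm high, loose, 0.28 to 0.44 kg, flat on a white board 12 mm thick. Origin: centre of its underside, z up. Grip it from above across its two upright blue cheeks: outer faces 56 mm apart in x, 44 mm long in y about the middle, 20 to 44 mm above the underside. Fits either way round (half a turn).
- yellow_cassette: Loose bystander, to be left alone. The same cassette with a coarse blade grid and yellow cheeks, on the same board; the two may have changed places.
- lock_knob: Cam lock knob, upright axis 92 mm from the pocket centre towards the dicer's -y. Origin on its axis at deck height, z up. Fully open, at a stop, its axes are parallel to the dicer's; it starts 0 to 0.1 rad clockwise (from above) of there and locks by turning clockwise. It resists with 0.18 N m, a little more as the pin climbs, and stays where it is left.
- knob_bar (a point): Middle of the knob's red grip bar, on the axis, 41 mm above the deck; the bar lies along the knob's x: 64 mm long, 14 mm thick, 24 to 58 mm above the deck. Below it a steel cam plate, 8 to 15 mm above the deck, turns with it; its lobe reaches 46 mm from the axis, clear of the pocket when open, and when locked 2 mm above the end ledge (14 mm long, 18 mm high) of the seated cassette.
- pin: Sprung pin, its 8 mm roller pressed on the cam's rim with 3 to 4 N, sliding level along the dicer's y in a grey block 21 mm high, 38 to 74 mm beyond the knob's axis. Origin: roller centre, 11.5 mm above the deck. Riding, it is 26.5 to 31 mm from the knob's axis; dropped home in the cam's notch 21 mm, the yellow part of its tail gone into the block.
- pin_tail (a point): Outer end of the pin's black tail. How the pin drops: the knob is clamped on the cam at a different angle each time, so the notch cannot be told from the knob's angle. The pin begins to fall at 0.5 to 1.1 rad from fully open, the knob then turning easily, and is home 0.35 rad later; 0.06 rad further the notch's square far wall comes hard against it and the torque leaps: stop there.
- kettle: Loose bystander, to be left alone. Steel kettle with an amber and red bow handle, 160 mm wide, 235 mm high; origin at the centre of its underside.
- white_bowl: Loose bystander, to be left alone. White bowl, 120 mm wide, 55 mm high; origin at the centre of its underside.
- green_bowl: Loose bystander, to be left alone. Green plastic bowl, 170 mm wide, 75 mm high; origin at the centre of its underside.
- food_box: Loose bystander, to be left alone. Clear open food box 90 x 120 x 65 mm; origin at the centre of its underside.
- stock_pot: Loose bystander, to be left alone. Steel pot, 200 mm wide, 150 mm high; origin at the centre of its underside.
- spatula: Loose bystander, to be left alone. Wooden spatula, 165 mm long, lying flat; origin near its middle.

How it is judged:
On the way, in this order (a step that is already met when the one before it is completed fails the run):
1. the blue cassette is home in the pocket and let go, the pin still riding on the cam (horizontal distance between blue_cassette and seat below 0.0035 m and z of blue_cassette in the frame of seat below 0.0025 m and angle between blue_cassette's own z axis and vertical below 0.03 rad and contact force between the fingers and blue_cassette below 0.1 N and horizontal distance between pin and lock_knob above 0.0245 m), for 0.2 s.
2. the knob is turned until the pin has dropped into its notch (horizontal distance between pin and lock_knob below 0.022 m and z of blue_cassette in the frame of seat below 0.0025 m), for 0.2 s.
At the end, for the whole second after the job is handed in: The blue cassette lies home and level in the dicer's pocket (within 3.5 mm of the seat, under 2.5 mm high, tilt under 0.03 rad, square to 0.06 rad), the pin has dropped in the cam's notch (roller centre under 22 mm from the knob's axis), all at rest and released (all of step 2 and horizontal distance between blue_cassette and seat below 0.0035 m and z of blue_cassette in the frame of seat above -0.0025 m and angle between blue_cassette's own z axis and vertical below 0.03 rad and angle between the y axis of blue_cassette and the y axis of dicer, either way round below 0.06 rad and linear speed of each of blue_cassette, pin below 0.02 m/s and angular speed of lock_knob below 0.05 rad/s); the robot touches nothing.
It fails at once if the pin is forced: more than 25 N between the cam knob and the pin (contact force between lock_knob and pin above 25 N).
It fails at once if the cassette is slammed or jammed: more than 30 N between it and the dicer (contact force between blue_cassette and dicer above 30 N).
It fails at once if another thing on the table is moved more than 15 mm (distance of any of yellow_cassette, kettle, white_bowl, green_bowl, food_box, stock_pot, spatula from where it was at the start of the episode above 0.015 m).
It also fails if it takes over 69 s, if anything falls off the work surface, if the arm or the gripper's body presses on something with over 40 N, if the wrist force passes 120 N, or if a joint passes its speed limit or range.

## Working session

There is one attempt and no reset: what is moved stays moved. The work goes in short steps, Python scripts to look and compute and a shell command to move; the robot and the scene stay as the last step left them, time stands still between calls to the robot, and variables do not carry over. Pictures are saved under pics/ and viewed, and the job is handed in when it is done.

```bash
ls; mkdir -p pics; python3 - <<'E'
from bench import r
import cv2
o=r.get_obs(); print({k:(v.round(3) if hasattr(v,'round') else v) for k,v in o.items()}, r.grip_point_offset)
for n in ["side","top","wrist"]:
    f=r.grab_frame(n); cv2.imwrite(f"pics/{n}0.png",f["frame"]); print(n,f["camera_matrix"],f["eye"],f["rotation"])
E
```

```text
pics
{'time': 0.0, 'qpos': array([-1.411,  0.528,  1.434, -0.   ,  1.181, -0.179]), 'dq': array([-0.002, -0.002, -0.001, -0.   , -0.   ,  0.002]), 'effort': array([ 0.0000e+00, -4.4236e+01, -1.7803e+01, -0.0000e+00,  8.0000e-03,
        0.0000e+00]), 'tcp_pos': array([ 0.208, -0.589,  0.23 ]), 'tool_rot': array([-3.139, -0.   ,  0.339]), 'ft_force': array([-0.119,  0.848,  0.938]), 'torque': array([-0.028, -0.03 ,  0.029]), 'width': 0.08561925180522334} 0.0187
side [[422.82582406   0.         282.6726861 ]
 [  0.         422.82582406 214.74014615]
 [  0.           0.           1.        ]] [0.18462756 0.86514714 1.05406949] [-2.37105135 -0.01271581 -2.69314742]
top [[380.5373828    0.         276.66863174]
 [  0.         380.5373828  211.5589492 ]
 [  0.           0.           1.        ]] [0.46550264 0.01320576 1.16434096] [-3.04607191 -0.00368939 -1.56625191]
wrist [[348.63251222   0.         276.1174471 ]
 [  0.         348.63251222 207.79492022]
 [  0.           0.           1.        ]] [ 0.27630167 -0.56521709  0.37382434] [ 2.85079600e+00  1.83632153e-03 -1.23193505e+00]
```

View pics/top0.png

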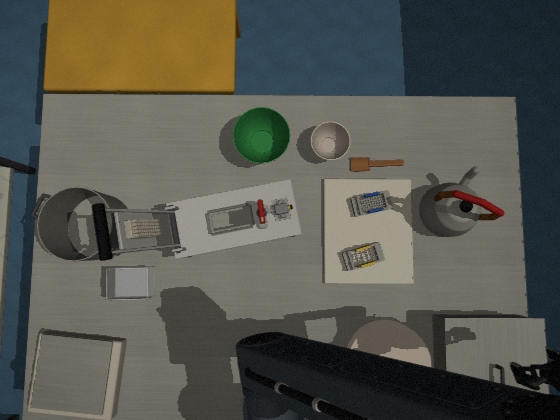

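View pics/side0.png

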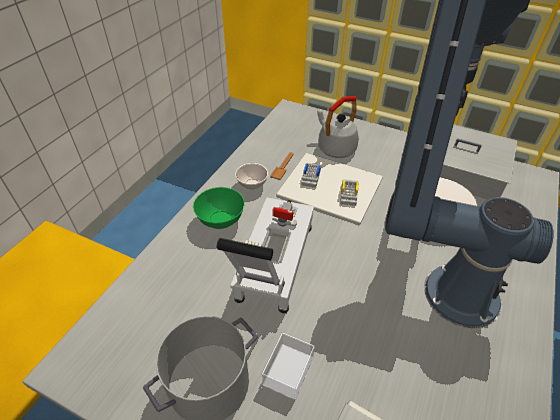

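View pics/wrist0.png

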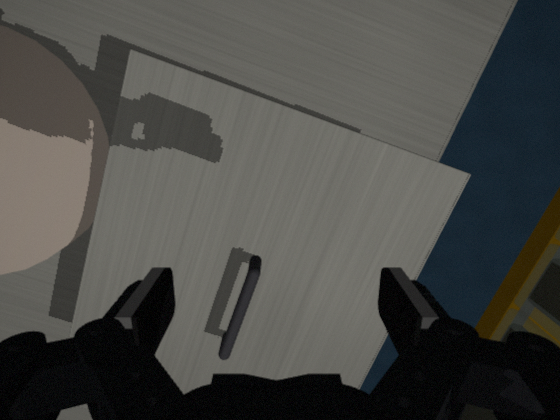

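The top view shows the blue cassette at about (369,203), the yellow one at (361,257), the pocket at (230,219), the red knob bar at (262,212) and the pin at (283,209). I'll measure them next.

```bash
cat > h.py <<'E'
from bench import r
import cv2, numpy as np
from scipy.spatial.transform import Rotation as R
def cam(n):
    f=r.grab_frame(n); f["R"]=R.from_euler('xyz',f["rotation"]).as_matrix(); return f
def ray(f,uv,z):
    uv=np.atleast_2d(uv).astype(float); K=f["camera_matrix"]
    d=np.c_[(uv-[K[0,2],K[1,2]])/[K[0,0],K[1,1]],np.ones(len(uv))]@f["R"].T
    e=np.array(f["eye"]); return e+d*((z-e[2])/d[:,2:])
def proj(f,P):
    p=(np.atleast_2d(P)-np.array(f["eye"]))@f["R"]; K=f["camera_matrix"]
    return p[:,:2]/p[:,2:]*[K[0,0],K[1,1]]+[K[0,2],K[1,2]]
def cloud(f):
    h,w=f["z_map"].shape; u,v=np.meshgrid(np.arange(w),np.arange(h)); K=f["camera_matrix"]; z=f["z_map"]
    p=np.stack([(u-K[0,2])/K[0,0]*z,(v-K[1,2])/K[1,1]*z,z],-1)
    return p@f["R"].T+np.array(f["eye"])
def mask(f,c):
    H=cv2.cvtColor(f["frame"],cv2.COLOR_BGR2HSV)
    lo,hi={'blue':((105,120,50),(130,255,255)),'yellow':((20,120,60),(35,255,255)),'red':((0,150,60),(8,255,255))}[c]
    m=cv2.inRange(H,lo,hi)
    if c=='red': m|=cv2.inRange(H,(172,150,60),(180,255,255))
    return m
E
python3 - <<'E'
from h import *
f=cam("top"); C=cloud(f)
m=mask(f,'blue'); n,l,s,c=cv2.connectedComponentsWithStats(m)
for i in range(1,n):
    if s[i,4]>15 : print('blue',s[i],c[i],ray(f,c[i],0.056)[0].round(4), np.median(C[l==i],0).round(4))
m=mask(f,'red'); n,l,s,c=cv2.connectedComponentsWithStats(m)
for i in range(1,n):
    if s[i,4]>15 : print('red',s[i],c[i],ray(f,c[i],0.148)[0].round(4), np.median(C[l==i],0).round(4))
print(ray(f,[[177,258],[300,235],[291,180]],0.09))
for p in [(230,219),(200,200),(380,270),(240,240)]: print(p,C[p[1],p[0]])
x0,y0,x1,y1=160,165,420,290
a=cv2.resize(f["frame"][y0:y1,x0:x1],None,fx=3,fy=3,interpolation=cv2.INTER_CUBIC); cv2.imwrite("pics/topz.png",a)
E
```

```text
blue [365 192  14   6  40] [371.45  194.225] [ 0.6243 -0.269   0.056 ] [ 0.6251 -0.27    0.0543]
blue [369 208  14   5  37] [375.2972973  209.86486486] [ 0.5781 -0.2794  0.056 ] [ 0.5779 -0.2793  0.0547]
red [453 190  51  26 363] [478.56473829 201.815427  ] [ 0.5919 -0.5341  0.148 ] [ 0.584  -0.4908  0.2217]
red [258 200   7  23 100] [260.89 210.36] [0.5659 0.0523 0.148 ] [0.567  0.0521 0.1472]
[[ 0.43642637  0.28825677  0.09      ]
 [ 0.50236799 -0.05638986  0.09      ]
 [ 0.65930452 -0.03085545  0.09      ]]
(230, 219) [0.55302669 0.15174784 0.00568157]
(200, 200) [0.60028095 0.22759817 0.09088761]
(380, 270) [ 0.40099561 -0.30277447  0.00709335]
(240, 240) [0.48752172 0.11256366 0.09002821]
```

View pics/topz.png

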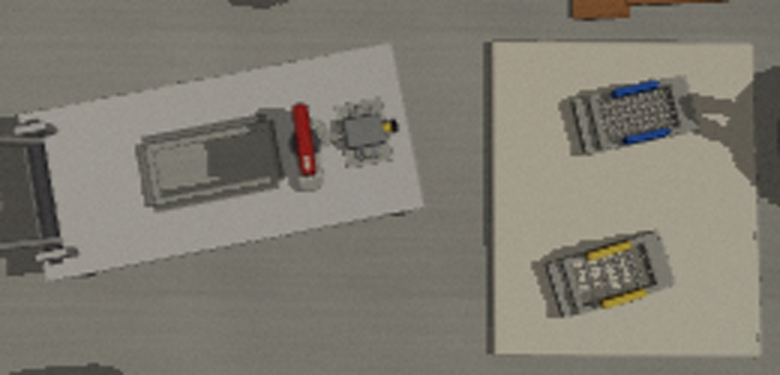

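```bash
python3 -m inch '[[0,0,-40,0,-1],[40,-14,-60,0.15,-1],[80,-28,-60,0.3,-1],[120,-42,-60,0.45,-1],[160,-56,-60,0.6,-1],[200,-70,-60,0.75,-1],[240,-84,-60,0.9,-1],[280,-98,-60,1.05,-1],[320,-112,-60,1.2,-1],[360,-126,-60,1.35,-1],[400,-140,-40,1.45,-1],[440,-155,-10,1.45,-1],[475,-167,0,1.45,-1],[475,-167,0,1.45,-1],[475,-167,0,1.45,-1]]' 40
python3 - <<'E'
from h import *
f=cam("wrist"); cv2.imwrite("pics/w1.png",f["frame"]); C=cloud(f); print(f["eye"],f["rotation"])
for col in ['blue']:
  m=mask(f,col); n,l,s,c=cv2.connectedComponentsWithStats(m)
  for i in range(1,n):
    if s[i,4]>40: print(col,s[i],c[i],ray(f,c[i],0.056)[0].round(4), C[l==i].mean(0).round(4))
E
```

```text
time: 2.08
tcp_pos: [0.5999, -0.2743, 0.2313]
tool_rot: [3.141, -0.0, -1.111]
ft_force: [-0.1, 0.3, -0.1]
width: 0.0853
[ 0.63206425 -0.34039708  0.37465164] [ 2.84999306e+00 -1.14461251e-05 -2.68161240e+00]
blue [243 150  18  47 383] [251.48563969 172.7232376 ] [ 0.6251 -0.275   0.056 ] [ 0.6251 -0.275   0.057 ]
blue [292 161  18  47 360] [300.94722222 184.7       ] [ 0.5788 -0.2852  0.056 ] [ 0.5791 -0.2855  0.0579]
```

View pics/w1.png

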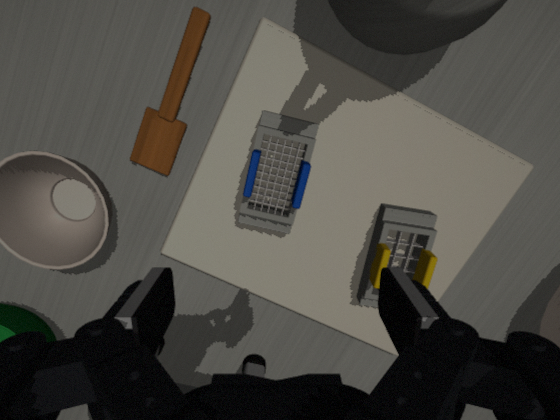

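The wrist picture shows the blue cassette at about (276,175) and the yellow one at (400,260). The turn went clockwise, opposite to what I wanted, so I'll turn back to the wrist side that leaves range for the knob.

```bash
python3 -m inch '[[0,0,0,-0.18,-1],[0,0,0,-0.36,-1],[0,0,0,-0.54,-1],[0,0,0,-0.72,-1],[0,0,0,-0.9,-1],[0,0,0,-1.08,-1],[0,0,0,-1.26,-1],[0,0,0,-1.44,-1],[0,0,0,-1.62,-1],[0,0,0,-1.8,-1],[0,0,0,-1.98,-1],[0,0,0,-2.16,-1],[0,0,0,-2.34,-1],[0,0,0,-2.52,-1],[0,0,0,-2.7,-1],[0,0,0,-2.88,-1],[0,0,0,-2.9,-1],[0,0,0,-2.9,-1]]'
python3 - <<'E'
from h import *
print(r.get_obs()['qpos'])
f=cam("wrist"); cv2.imwrite("pics/w2.png",f["frame"]); C=cloud(f); print(f["eye"],f["rotation"])
for col in ['blue']:
  m=mask(f,col); n,l,s,c=cv2.connectedComponentsWithStats(m)
  for i in range(1,n):
    if s[i,4]>40:
      print(col,s[i],c[i],ray(f,c[i],0.056)[0].round(4), C[l==i].mean(0).round(4))
      p=C[l==i]; t=p[p[:,2]>0.0535]; print(len(p),len(t),t.mean(0), 0.5*(t.min(0)+t.max(0)))
      (cx,cy),(w,h),a=cv2.minAreaRect(t[:,:2].astype(np.float32)); print('rect',cx,cy,w,h,a)
E
```

```text
time: 4.38
tcp_pos: [0.5998, -0.2749, 0.2318]
tool_rot: [3.141, 0.001, 1.785]
ft_force: [-0.1, -0.4, 0.2]
width: 0.0857
[-5.98656248e-01  5.74817594e-01  1.33892831e+00 -1.24375105e-04
  1.22714497e+00 -8.13155274e-01]
[ 0.58366845 -0.20367777  0.37514024] [ 2.84918779e+00 -1.08804242e-03  2.14611451e-01]
blue [248 165   9  46 358] [252.02513966 187.56424581] [ 0.5781 -0.2829  0.056 ] [ 0.5782 -0.2825  0.058 ]
358 357 [ 0.57817713 -0.28235351  0.05816641] [ 0.57822283 -0.25418503  0.2143462 ]
rect 0.5775666236877441 -0.25429803133010864 0.014494878239929676 0.10093793272972107 1.298499584197998
blue [298 165   9  45 381] [302.18635171 187.17585302] [ 0.6241 -0.2725  0.056 ] [ 0.624  -0.2724  0.057 ]
381 354 [ 0.62406246 -0.27185973  0.05823158] [ 0.60778394 -0.2487679   0.21432446]
rect 0.6118483543395996 -0.24614806473255157 0.014661124907433987 0.10087805986404419 25.29589080810547
```

View pics/w2.png

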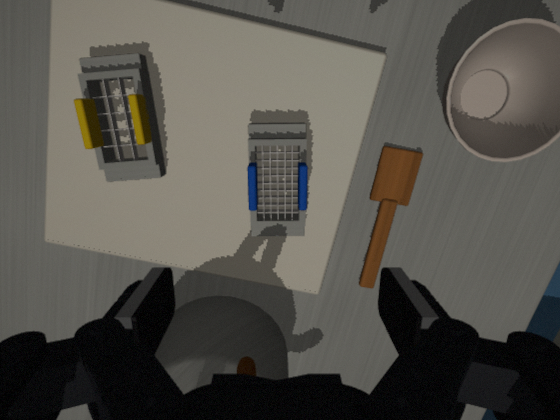

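```bash
python3 -m inch '[[50,5,0,0,-1],[105,10,0,0,-1],[165,16,0,0,-1],[225,22,0,0,-1],[285,28,0,0,-1],[340,34,0,0,-1],[370,37,0,0,-1],[385,39,0,0,-1],[385,39,0,0,-1],[385,39,0,0,-1]]'
python3 - <<'E'
from h import *
f=cam("wrist"); cv2.imwrite("pics/w3.png",f["frame"]); C=cloud(f); print(f["eye"],f["rotation"])
np.savez("w3.npz",frame=f["frame"],z=f["z_map"],K=f["camera_matrix"],eye=f["eye"],R=f["R"])
m=mask(f,'red'); n,l,s,c=cv2.connectedComponentsWithStats(m)
for i in range(1,n):
    if s[i,4]>40:
      print(s[i],c[i],ray(f,c[i],0.148)[0].round(4), C[l==i].mean(0).round(4))
E
```

```text
time: 5.68
tcp_pos: [0.5555, 0.109, 0.2313]
tool_rot: [3.141, 0.001, 1.787]
ft_force: [-0.1, -0.4, -0.1]
width: 0.0855
[0.5392161 0.1801831 0.3746423] [ 2.84912115e+00 -8.36257624e-04  2.16554695e-01]
[ 229  280   85   21 1240] [273.60322581 289.87258065] [0.5657 0.052  0.148 ] [0.5657 0.0523 0.1486]
```

View pics/w3.png

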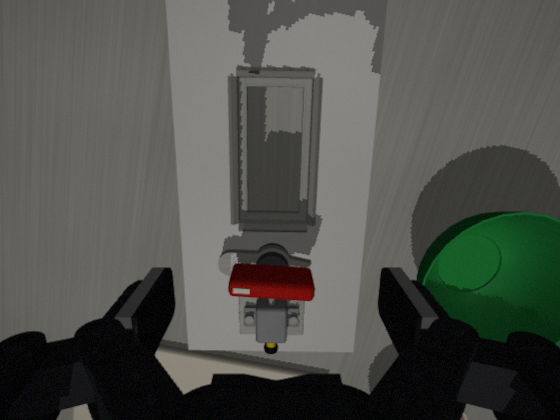

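The wrist view shows the pocket at rows 75–225, cols 235–318, with raised lips, the red bar at (273,290) and the pin tail at (271,347). I'll zoom in on the pocket.

```bash
python3 - <<'E'
import numpy as np,cv2
d=np.load("w3.npz"); a=d["frame"][55:255,205:345]
b=cv2.resize(a,None,fx=4,fy=3*1.33*0.75,interpolation=cv2.INTER_CUBIC)
cv2.imwrite("pics/w3z.png",cv2.resize(cv2.rotate(a,cv2.ROTATE_90_CLOCKWISE),None,fx=4,fy=4,interpolation=cv2.INTER_CUBIC))
class F(dict):pass
from h import *
f=dict(z_map=d["z"],camera_matrix=d["K"],eye=d["eye"],R=d["R"])
C=cloud(f)
for v in (100,150,200): print(v,[(u,int(1000*C[v,u,2])) for u in range(222,335,2)])
for u in (265,275,290): print(u,[(v,int(1000*C[v,u,2])) for v in list(range(60,95,2))+list(range(200,240,2))])
E
```

```text
100 [(222, 92), (224, 91), (226, 89), (228, 90), (230, 93), (232, 94), (234, 91), (236, 91), (238, 82), (240, 78), (242, 78), (244, 77), (246, 77), (248, 3), (250, 4), (252, 4), (254, 4), (256, 1), (258, 4), (260, 3), (262, 3), (264, 4), (266, 4), (268, 3), (270, 2), (272, 3), (274, 4), (276, 4), (278, 4), (280, 3), (282, 4), (284, 3), (286, 1), (288, 3), (290, 3), (292, 3), (294, 2), (296, 5), (298, 2), (300, 4), (302, 2), (304, 80), (306, 77), (308, 78), (310, 79), (312, 83), (314, 90), (316, 94), (318, 95), (320, 93), (322, 90), (324, 90), (326, 91), (328, 91), (330, 91), (332, 91), (334, 90)]
150 [(222, 90), (224, 92), (226, 90), (228, 89), (230, 93), (232, 94), (234, 93), (236, 91), (238, 88), (240, 77), (242, 78), (244, 79), (246, 77), (248, 3), (250, 3), (252, 3), (254, 3), (256, 2), (258, 3), (260, 2), (262, 3), (264, 4), (266, 3), (268, 3), (270, 2), (272, 3), (274, 3), (276, 4), (278, 3), (280, 2), (282, 4), (284, 4), (286, 2), (288, 3), (290, 4), (292, 2), (294, 3), (296, 3), (298, 3), (300, 3), (302, 79), (304, 78), (306, 78), (308, 79), (310, 88), (312, 92), (314, 94), (
[... 1200 characters left out ...]
 91), (78, 80), (80, 78), (82, 78), (84, 78), (86, 79), (88, 4), (90, 2), (92, 3), (94, 3), (200, 2), (202, 2), (204, 3), (206, 4), (208, 3), (210, 4), (212, 78), (214, 79), (216, 78), (218, 78), (220, 81), (222, 87), (224, 91), (226, 93), (228, 92), (230, 95), (232, 90), (234, 89), (236, 88), (238, 90)]
290 [(60, 91), (62, 90), (64, 90), (66, 89), (68, 93), (70, 93), (72, 93), (74, 91), (76, 91), (78, 79), (80, 79), (82, 79), (84, 78), (86, 77), (88, 2), (90, 4), (92, 4), (94, 4), (200, 4), (202, 4), (204, 4), (206, 3), (208, 3), (210, 3), (212, 77), (214, 77), (216, 78), (218, 78), (220, 81), (222, 87), (224, 90), (226, 92), (228, 93), (230, 93), (232, 91), (234, 91), (236, 90), (238, 90)]
```

View pics/w3z.png

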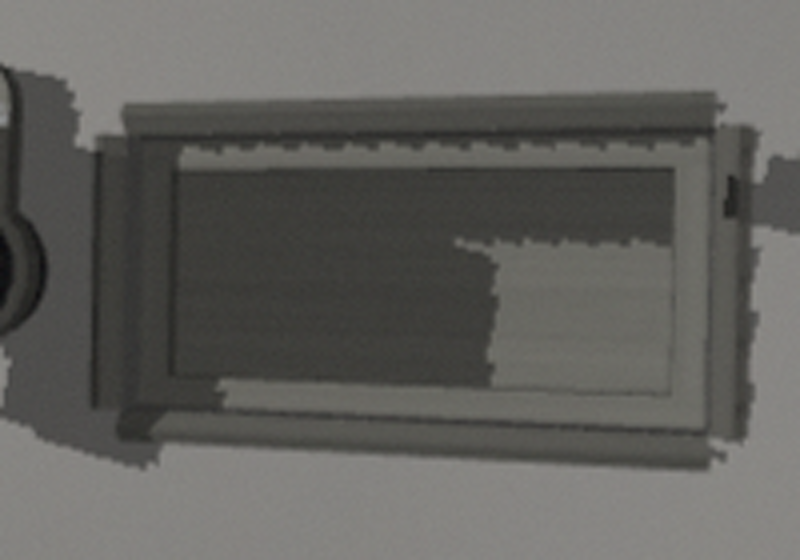

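```bash
cat > pk.py <<'E'
from h import *
d=np.load("w3.npz"); f=dict(z_map=d["z"],camera_matrix=d["K"],eye=d["eye"],R=d["R"],frame=d["frame"])
C=cloud(f); m=((C[...,2]<0.065)&(d["z"]>0)).astype(np.uint8); w=np.zeros_like(m); w[70:232,232:320]=1
m=cv2.morphologyEx(m*w,cv2.MORPH_OPEN,np.ones((3,3)))
n,l,s,c=cv2.connectedComponentsWithStats(m); i=1+s[1:,4].argmax(); print(s[i])
cn=max(cv2.findContours((l==i).astype(np.uint8),0,1)[0],key=len)[:,0].astype(float)
P=ray(f,cn,0.078)[:,:2]
(cx,cy),(a,b),ang=cv2.minAreaRect(P.astype(np.float32)); print('hole',cx,cy,a,b,ang)
# centre via area moments
v,u=np.nonzero(l==i); Q=ray(f,np.c_[u,v],0.078)[:,:2]
mu=Q.mean(0); w_,V=np.linalg.eigh(np.cov((Q-mu).T)); y=V[:,1]*np.sign(V[1,1]); print('mean',mu,'y axis',y,'yaw',np.arctan2(-y[0],y[1]),'dims',np.sqrt(12*w_))
k=(l*0); mk=mask(f,'red'); n,l2,s2,c2=cv2.connectedComponentsWithStats(mk); j=1+s2[1:,4].argmax()
p=C[l2==j]; t=p[(p[:,2]>0.145)&(p[:,2]<.153)][:,:2]; m2=t.mean(0); W,V=np.linalg.eigh(np.cov((t-m2).T)); x=V[:,1]*np.sign(V[0,1])
print('bar top',m2,len(t),'yaw',np.arctan2(x[1],x[0]),np.sqrt(12*W))
print('minrect',cv2.minAreaRect(t.astype(np.float32)))
k=m2-mu; print('knob-pocket',np.linalg.norm(k), 'axis yaw',np.arctan2(k[0],-k[1]))
# deck side edges for yaw
g=cv2.cvtColor(f["frame"],cv2.COLOR_BGR2GRAY)
for rng in ((160,200),(345,390)):
    pts=[]
    for v in range(80,320,6):
        row=C[v,rng[0]:rng[1],2]>0.06; e=np.flatnonzero(np.diff(row.astype(int)))
        if len(e)==1: pts.append((rng[0]+e[0]+.5,v))
    E=ray(f,pts,0.09)[:,:2]; vx,vy,x0,y0=cv2.fitLine(E.astype(np.float32),cv2.DIST_HUBER,0,.01,.01).ravel(); print('edge',len(pts),np.arctan(-vx/vy),x0,y0)
E
python3 pk.py
```

```text
[ 248   86   56  125 6579]
hole 0.5466092228889465 0.14152851700782776 0.04496496543288231 0.10409930348396301 11.075764656066895
mean [0.5458215  0.14393499] y axis [-0.19273018  0.98125179] yaw 0.19394373274000384 dims [0.04516218 0.10392572]
bar top [0.56568389 0.05212455] 1221 yaw 0.12534148722012145 [0.0124808  0.05921959]
minrect ((0.5639860033988953, 0.05097696930170059), (0.062172725796699524, 0.013630160130560398), 8.355387687683105)
knob-pocket 0.09393439805803218 axis yaw 0.2130578796274589
edge 31 0.19874212 0.47168744 0.1053881
edge 30 0.19900829 0.6309549 0.12714648
```

```bash
cat >> pk.py <<'E'
print('---')
mm=(l==i)
L=[];Rr=[];T=[];B=[]
for v in range(100,200,4):
    u=np.flatnonzero(mm[v]); L.append((u[0]-.5,v)); Rr.append((u[-1]+.5,v))
for u in range(256,294,3):
    v=np.flatnonzero(mm[:,u]); T.append((u,v[0]-.5)); B.append((u,v[-1]+.5))
yaw=0.197; ex=np.array([np.cos(yaw),np.sin(yaw)]); ey=np.array([-ex[1],ex[0]])
e=[np.median(ray(f,q,0.078)[:,:2]@a) for q,a in ((L,ex),(Rr,ex),(T,ey),(B,ey))]
print('edges',e,e[1]-e[0],e[2]-e[3]); c0=(e[0]+e[1])/2*ex+(e[2]+e[3])/2*ey; print('centre',c0)
for nm,q in (('L',L),('R',Rr)):
    P=ray(f,q,0.078)[:,:2].astype(np.float32); vx,vy,_,_=cv2.fitLine(P,cv2.DIST_HUBER,0,.01,.01).ravel(); print(nm,np.arctan(-vx/vy))
# lip tops: bright ridge z 0.094
m=((C[...,2]>0.0922)&(C[...,2]<0.098)).astype(np.uint8); m[:60]=0;m[236:]=0;m[:,:225]=0;m[:,326:]=0
m=cv2.medianBlur(m*255,3); cv2.imwrite('pics/lip.png',cv2.resize(m[50:240,215:335],None,fx=3,fy=3))
v,u=np.nonzero(m); P=ray(f,np.c_[u,v],0.0935)[:,:2].astype(np.float32); a=P@ex;b=P@ey
q=lambda z:(np.percentile(z,1),np.percentile(z,99)); print(q(a),q(b),'centre',np.mean(q(a))*ex+np.mean(q(b))*ey, np.diff(q(a)),np.diff(q(b)))
E
python3 pk.py | sed -n '/---/,$p'
```

```text
---
edges [np.float64(0.5408416665045949), np.float64(0.5860202002882849), np.float64(0.08374363195194916), np.float64(-0.02038357819231633)] 0.04517853378369008 0.10412721014426549
centre [0.54633247 0.14134662]
L 0.19289441
R 0.20113678
(np.float64(0.5277854067955506), np.float64(0.599016219769868)) (np.float64(-0.033962162856520435), np.float64(0.09666632023569757)) centre [0.54636713 0.14101912] [0.07123081] [0.13062848]
```

View pics/lip.png

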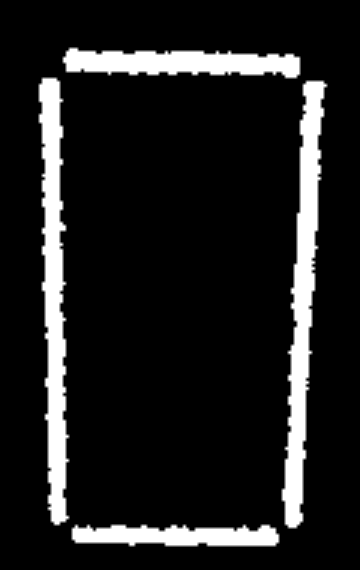

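```bash
python3 -m inch '[[-50,-5,0,0,-1],[-105,-10,0,0,-1],[-165,-16,0,0,-1],[-225,-22,0,0,-1],[-285,-28,0,0,-1],[-340,-34,20,0,-1],[-370,-37,60,0,-1],[-388,-38,100,0,-1],[-388,-38,110,-0.007,-1],[-388,-38,110,-0.007,-1],[-388,-38,110,-0.007,-1]]'
python3 - <<'E'
from h import *
f=cam("wrist"); cv2.imwrite("pics/w4.png",f["frame"]); C=cloud(f); print(f["eye"],f["rotation"])
m=mask(f,'blue'); n,l,s,c=cv2.connectedComponentsWithStats(m)
for i in range(1,n):
    if s[i,4]>40:
      print(s[i],c[i],ray(f,c[i],0.056)[0].round(4), C[l==i].mean(0).round(4))
o=r.get_obs(); yaw=o['tool_rot'][2]; t=R.from_euler('xyz',o['tool_rot']).as_matrix()
# where does tool point project
print('tcp',o['tcp_pos'],proj(f,o['tcp_pos']))
E
```

```text
time: 7.1
tcp_pos: [0.6028, -0.2766, 0.1233]
tool_rot: [3.14, 0.002, 1.797]
ft_force: [-1.0, -0.3, 0.6]
width: 0.085
[ 0.58555387 -0.20542027  0.26647246] [ 2.84768977e+00 -2.77275282e-03  2.25847478e-01]
[230 191  14  64 735] [236.35918367 222.15238095] [ 0.5778 -0.2824  0.056 ] [ 0.5779 -0.282   0.0575]
[304 191  15  64 763] [310.66579292 222.36173001] [ 0.6241 -0.2719  0.056 ] [ 0.6239 -0.2717  0.0574]
tcp [ 0.60294414 -0.27650028  0.1234319 ] [[277.51743967 270.84558471]]
```

View pics/w4.png

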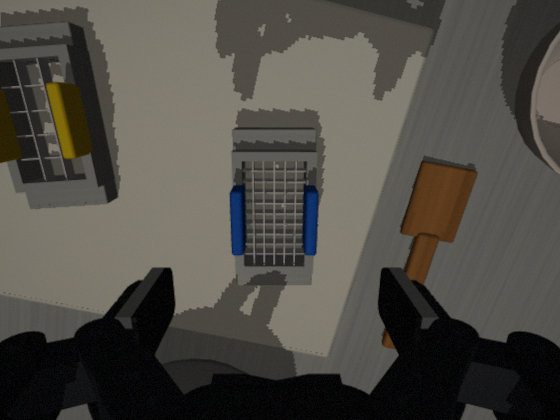

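The close-up shows the cheeks squarely between the fingers, at (236,222) and (310,222). Now I'll go down and grip.

```bash
python3 -m inch '[[-1,-1.7,30,0,-1],[-1,-1.7,60,0,-1],[-1,-1.7,80,0,-1],[-1,-1.7,90,0,-1],[-1,-1.7,96,0,-1],[-1,-1.7,96,0,-1],[-1,-1.7,96,0,0],[-1,-1.7,96,0,0.5],[-1,-1.7,96,0,1],[-1,-1.7,96,0,1],[-1,-1.7,96,0,1],[-1,-1.7,96,0,1],[-1,-1.7,96,0,1]]' 40
python3 - <<'E'
from h import *
f=cam("wrist"); cv2.imwrite("pics/w5.png",f["frame"]); print(r.get_obs()['torque'])
E
```

```text
time: 8.78
tcp_pos: [0.6012, -0.2786, 0.0264]
tool_rot: [3.14, 0.001, 1.796]
ft_force: [0.0, 0.8, 5.6]
width: 0.0554
[ 0.11045704 -0.07355855 -0.09167789]
```

View pics/w5.png

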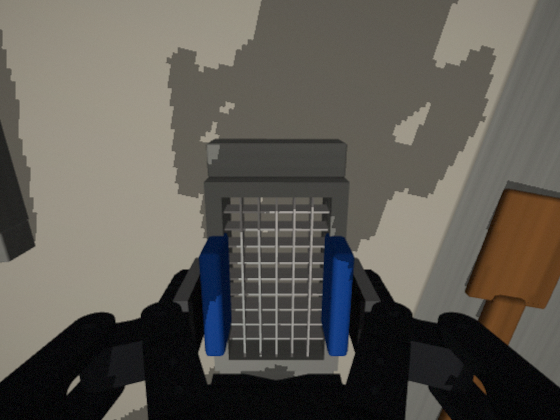

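```bash
python3 -m inch '[[0,0,-10,0,1],[0,0,-30,0,1],[0,0,-60,0,1],[0,0,-100,0,1],[0,0,-140,0,1],[0,0,-165,0,1],[0,0,-165,0,1],[0,0,-165,0,1],[0,0,-165,0,1]]'
python3 - <<'E'
from h import *
f=cam("wrist"); cv2.imwrite("pics/w6.png",f["frame"]); C=cloud(f)
o=r.get_obs(); print(o['ft_force'],o['torque'])
t=R.from_euler('xyz',o['tool_rot']).as_matrix()
m=mask(f,'blue'); n,l,s,c=cv2.connectedComponentsWithStats(m)
for i in range(1,n):
    if s[i,4]>40:
      p=(C[l==i]-o['tcp_pos'])@t
      print(s[i],c[i],'tool frame med mm',(1000*np.median(p,0)).round(1),(1000*np.percentile(p,2,axis=0)).round(1),(1000*np.percentile(p,98,axis=0)).round(1))
E
```

```text
time: 9.95
tcp_pos: [0.5993, -0.2774, 0.1883]
tool_rot: [-3.139, -0.003, 1.796]
ft_force: [-0.2, -0.6, -4.2]
width: 0.0552
[-0.09676244 -0.79001087 -3.75210448] [ 0.0395142  -0.04948603  0.04012232]
[ 199  236   27  120 2336] [212.26626712 297.19691781] tool frame med mm [  5.  -24.2 -29.9] [-19.7 -28.1 -31.3] [ 22.4 -20.8 -15.5]
[ 321  236   33  120 3079] [336.92465086 294.86748944] tool frame med mm [  4.4  21.9 -29.6] [-19.5  19.4 -31.2] [ 22.3  26.7 -10.2]
```

View pics/w6.png

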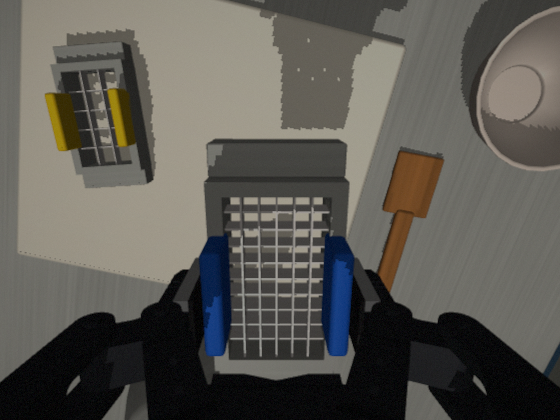

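The blue cassette hangs level in the grip, and nothing else moved in this view. Now I'll carry it over the pocket.

```bash
python3 -m inch '[[30,3,0,0,1],[75,8,0,0,1],[125,13,0,0,1],[180,18,0,0.01,1],[235,24,0,0.02,1],[290,29,0,0.028,1],[340,34,0,0.028,1],[380,38,0,0.028,1],[405,41,0,0.028,1],[419,42,0,0.028,1],[419,42,0,0.028,1],[419,42,20,0.028,1],[419,42,40,0.028,1],[419,42,40,0.028,1],[419,42,40,0.028,1]]'
python3 - <<'E'
from h import *
for n in ("wrist","side","top"):
  f=cam(n); cv2.imwrite(f"pics/{n}7.png",f["frame"])
o=r.get_obs(); print(o['tcp_pos'],o['tool_rot'],o['ft_force'])
E
```

```text
time: 11.88
tcp_pos: [0.5487, 0.1388, 0.1508]
tool_rot: [3.141, 0.0, 1.767]
ft_force: [0.7, 0.2, -3.8]
width: 0.0552
[0.5487387  0.13937482 0.15124984] [3.13958062e+00 3.94090059e-04 1.76739343e+00] [-0.25039135  0.26409023 -4.33411192]
```

View pics/wrist7.png

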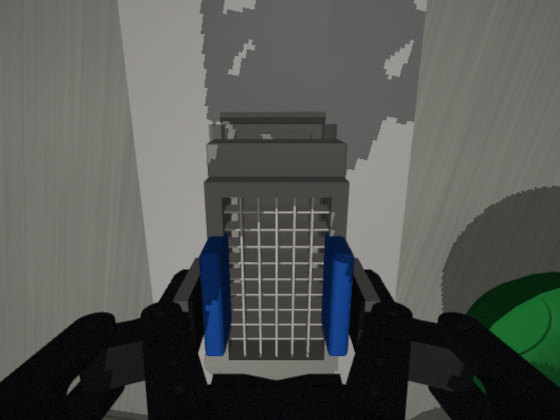

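View pics/side7.png

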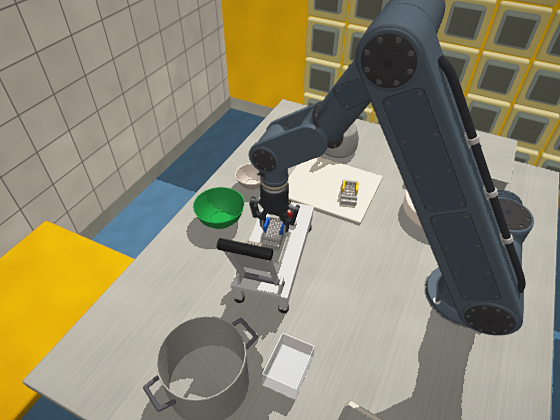

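The wrist view shows the far lip centred at column 273, against 276 for the cassette, so about 2 mm off in tool y. That agrees with the TCP numbers. I'll correct it and lower.

```bash
python3 -m inch '[[1,-1.8,0,0,1],[1,-1.8,10,0,1],[1,-1.8,20,0,1],[1,-1.8,30,0,1],[1,-1.8,36,0,1],[1,-1.8,36,0,1],[1,-1.8,36,0,1]]'
python3 - <<'E'
from h import *
f=cam("wrist"); cv2.imwrite(f"pics/w8.png",f["frame"])
o=r.get_obs(); print(o['tcp_pos'],o['tool_rot'],o['ft_force'])
E
```

```text
time: 12.9
tcp_pos: [0.5462, 0.1404, 0.1144]
tool_rot: [3.141, 0.0, 1.768]
ft_force: [-0.0, 0.3, -3.6]
width: 0.0549
[0.54628228 0.14031404 0.11460704] [3.14081357e+00 1.19420357e-04 1.76780393e+00] [-0.25159287  0.25247904 -4.64027651]
```

View pics/w8.png

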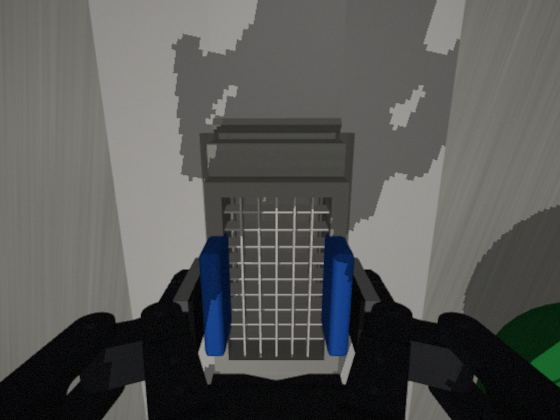

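```bash
python3 - <<'E'
from h import *
f=cam("wrist"); o=r.get_obs(); yaw=.197; ex=np.array([np.cos(yaw),np.sin(yaw)]); ey=np.array([-ex[1],ex[0]])
C=cloud(f)
for v in range(108,200,3): print(v,(1000*(C[v,276,:2]@ey)).round(1),(1000*C[v,276,2]).round(1),end=' | ')
print('\n tcp',1000*o['tcp_pos'][:2]@ey, 'pocket',1000*np.array([.5464,.1412])@ey)
for v,z in((118.5,.094),(142,.117),(179,.125)): print(v,z,1000*ray(f,(277,v),z)[0][:2]@ey)
E
python3 - <<'E'
import cv2
a=cv2.imread('pics/w8.png')[100:220,190:370]; cv2.imwrite('pics/w8z.png',cv2.resize(a,None,fx=4,fy=4,interpolation=cv2.INTER_CUBIC))
E
```

```text
108 101.4 91.4 | 111 100.1 90.5 | 114 98.7 90.8 | 117 97.4 91.3 | 120 96.1 92.5 | 123 94.8 92.7 | 126 93.5 94.3 | 129 92.1 92.6 | 132 90.5 90.4 | 135 88.1 78.1 | 138 86.6 78.8 | 141 88.7 113.3 | 144 88.0 117.9 | 147 87.0 119.1 | 150 85.8 119.1 | 153 84.5 118.6 | 156 83.5 119.6 | 159 82.1 118.3 | 162 80.9 118.3 | 165 79.8 119.3 | 168 78.6 119.1 | 171 77.3 118.6 | 174 76.2 119.3 | 177 74.9 119.2 | 180 75.0 125.3 | 183 74.2 126.8 | 186 72.9 126.4 | 189 71.7 126.6 | 192 70.7 127.2 | 195 69.5 127.1 | 198 67.6 124.6 | 
 tcp 30.678544421375378 pocket 31.523023125610635
118.5 0.094 96.84273342886425
142 0.117 88.68815980105049
179 0.125 75.3276231178876
```

View pics/w8z.png

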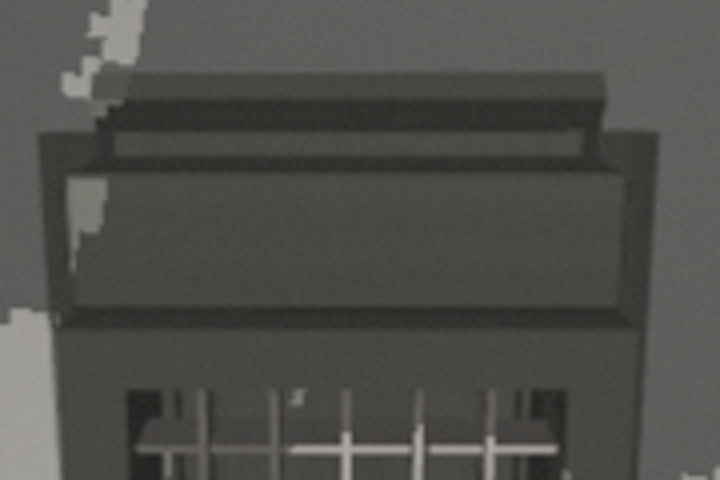

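The far end has about a 1 mm gap error along tool x, and it is well centred across. I'll lower gently.

```bash
python3 -m inch '[[1,0,0,0,1],[1,0,3,0,1],[1,0,6,0,1],[1,0,8,0,1],[1,0,10,0,1],[1,0,12,0,1],[1,0,14,0,1],[1,0,15,0,1],[1,0,15,0,1]]'; python3 -c "
from bench import r;o=r.get_obs();print(o['ft_force'],o['torque'],o['tcp_pos'])"
```

```text
time: 14.12
tcp_pos: [0.5457, 0.1413, 0.0992]
tool_rot: [-3.141, -0.0, 1.768]
ft_force: [0.5, -0.1, -4.5]
width: 0.0554
[ 0.50193562 -0.10796986 -4.53432342] [-0.00089894 -0.03286463  0.0290191 ] [0.54570436 0.14127915 0.09924082]
```

No contact forces yet, so it is entering freely. I'll go on in 1 mm steps.

```bash
python3 -m inch '[[0,0,1,0,1],[0,0,2,0,1],[0,0,3,0,1],[0,0,4,0,1],[0,0,5,0,1],[0,0,5,0,1]]'; python3 -m inch '[[0,0,0.7,0,1],[0,0,1.2,0,1],[0,0,1.2,0,1]]'
```

```text
time: 14.88
tcp_pos: [0.5457, 0.1413, 0.0942]
tool_rot: [-3.141, -0.0, 1.768]
ft_force: [0.2, 0.5, -4.4]
width: 0.0551
time: 15.25
tcp_pos: [0.5457, 0.1413, 0.0931]
tool_rot: [-3.142, -0.0, 1.768]
ft_force: [0.2, 0.5, -4.7]
width: 0.0556
```

```bash
python3 -m inch '[[0,0,0.5,0,1],[0,0,1,0,1],[0,0,1,0,1]]';  python3 -m inch '[[0,0,0.4,0,1],[0,0,0.6,0,1],[0,0,0.6,0,1]]'
```

```text
time: 15.62
tcp_pos: [0.5457, 0.1413, 0.0924]
tool_rot: [3.141, 0.0, 1.768]
ft_force: [-1.1, 1.1, -1.1]
width: 0.0553
time: 16.0
tcp_pos: [0.5458, 0.1413, 0.0923]
tool_rot: [3.141, 0.0, 1.768]
ft_force: [-3.2, -0.1, 5.1]
width: 0.055
```

Resting on the floor at about 9 N net. Releasing.

```bash
python3 -m inch '[[0,0,-0.4,0,1],[0,0,-0.4,0,0.2],[0,0,-0.4,0,-0.5],[0,0,-0.4,0,-1],[0,0,-0.4,0,-1],[0,0,-0.4,0,-1],[0,0,-0.4,0,-1]]'
python3 -m inch '[[0,0,-10,0,-1],[0,0,-40,0,-1],[0,0,-80,0,-1],[0,0,-110,0,-1],[0,0,-110,0,-1],[0,0,-110,0,-1]]'
python3 - <<'E'
from h import *
f=cam("wrist"); cv2.imwrite("pics/w9.png",f["frame"]); C=cloud(f)
np.savez("w9.npz",frame=f["frame"],z=f["z_map"],K=f["camera_matrix"],eye=f["eye"],R=f["R"])
yaw=.197; ex=np.array([np.cos(yaw),np.sin(yaw)]); ey=np.array([-ex[1],ex[0]])
m=mask(f,'blue'); n,l,s,c=cv2.connectedComponentsWithStats(m)
for i in range(1,n):
    if s[i,4]>40:
      p=ray(f,c[i],.122)[0]; print(s[i],c[i],p.round(4), C[l==i].mean(0).round(4), 1000*(p[:2]-[.5464,.1412])@np.c_[ex,ey])
for u,v in ((255,120),(297,120)): print(C[v,u])
E
```

```text
time: 16.88
tcp_pos: [0.5458, 0.1413, 0.0919]
tool_rot: [3.142, -0.0, 1.768]
ft_force: [-0.6, 1.0, -0.3]
width: 0.0852
time: 17.62
tcp_pos: [0.5451, 0.1412, 0.2017]
tool_rot: [-3.141, -0.0, 1.768]
ft_force: [0.2, 0.2, -1.9]
width: 0.0851
[236 183  13  63 707] [241.74540311 214.52192362] [0.5217 0.1378 0.122 ] [0.5218 0.1379 0.1229] [-24.85132254   1.49408938]
[306 184  14  62 732] [312.45765027 214.43032787] [0.5683 0.1472 0.122 ] [0.5679 0.1477 0.1246] [22.65325615  1.56463526]
[0.51804002 0.19859824 0.09316257]
[0.54695219 0.20435096 0.09272159]
```

View pics/w9.png

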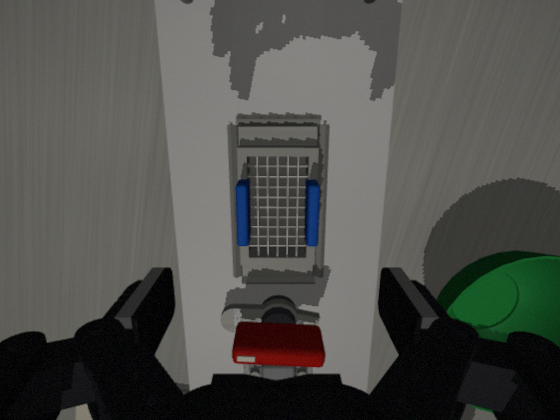

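```bash
python3 - <<'E'
from h import *
d=np.load("w9.npz"); f=dict(z_map=d["z"],camera_matrix=d["K"],eye=d["eye"],R=d["R"],frame=d["frame"]); C=cloud(f)
for n,(u0,u1,v0,v1) in dict(ledge_far=(248,308,130,137),ledge_near=(258,300,274,278),frameL=(240,243,155,175),frameR=(313,316,155,175),far_frame=(245,312,150,153),near_frame=(255,302,262,267),deckL=(190,215,150,250),deckR=(340,365,150,250)).items():
    p=C[v0:v1,u0:u1,2]; print(n,np.median(p).round(4),p.std().round(4))
a=d["frame"][100:380,215:345]; cv2.imwrite("pics/w9z.png",cv2.resize(cv2.rotate(a,cv2.ROTATE_90_CLOCKWISE),None,fx=2.8,fy=2.8,interpolation=cv2.INTER_CUBIC))
E
```

```text
ledge_far 0.0967 0.0121
ledge_near 0.0951 0.0333
frameL 0.1046 0.0308
frameR 0.1045 0.0006
far_frame 0.1048 0.0239
near_frame 0.1042 0.0163
deckL 0.0907 0.0102
deckR 0.0908 0.0161
```

View pics/w9z.png

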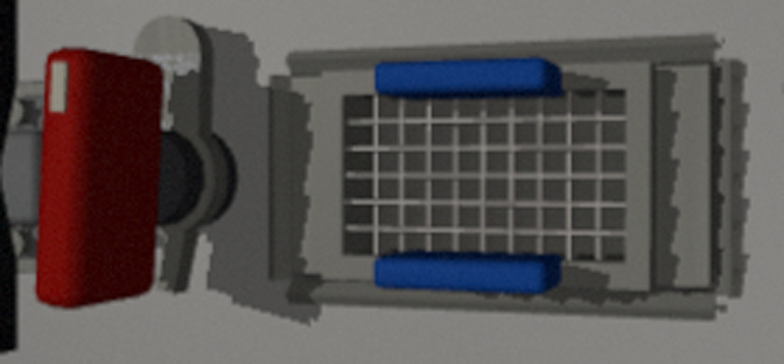

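The cassette is seated and level: ledges at 0.096 m and frame at 0.104–0.105 m, as expected. Next is the knob.

```bash
python3 -m inch '[[-20,0,0,-0.17,-1],[-45,0,0,-0.34,-1],[-70,0,0,-0.51,-1],[-85,1,0,-0.68,-0.6],[-93,1,0,-0.85,-0.3],[-93,1,0,-1.02,0],[-93,1,0,-1.19,0],[-93,1,0,-1.36,0],[-93,1,0,-1.5,0],[-93,1,0,-1.5,0],[-93,1,0,-1.5,0]]'
python3 - <<'E'
from h import *
f=cam("wrist"); cv2.imwrite("pics/w10.png",f["frame"]); C=cloud(f)
mk=mask(f,'red'); n,l2,s2,c2=cv2.connectedComponentsWithStats(mk); j=1+s2[1:,4].argmax(); print(s2[j],c2[j])
p=C[l2==j]; t=p[(p[:,2]>0.1455)&(p[:,2]<.153)][:,:2]; m2=t.mean(0); W,V=np.linalg.eigh(np.cov((t-m2).T)); x=V[:,1]*np.sign(V[0,1])
print('bar top',m2,len(t),'yaw',np.arctan2(x[1],x[0]),np.sqrt(12*W)); print(cv2.minAreaRect(t.astype(np.float32)))
o=r.get_obs(); print(o['tcp_pos'],o['tool_rot'],o['qpos'],o['width'])
E
```

```text
time: 19.05
tcp_pos: [0.5644, 0.0503, 0.2011]
tool_rot: [3.141, -0.002, -3.017]
ft_force: [0.4, 0.3, 0.2]
width: 0.0427
[ 265  171   23  106 1999] [276.3921961  227.76638319]
bar top [0.56336838 0.05022244] 1899 yaw 0.1350838413282158 [0.01317556 0.06050638]
((0.5636745095252991, 0.04994133487343788), (0.06302157789468765, 0.013005178421735764), 7.6481451988220215)
[0.56458096 0.05029015 0.2012613 ] [ 3.14129995e+00 -1.27463997e-03 -3.01697883e+00] [-1.08258704e-01  4.87199973e-01  1.61131493e+00 -1.08157362e-05
  1.04438554e+00 -1.80366323e+00] 0.042633865713941226
```

View pics/w10.png

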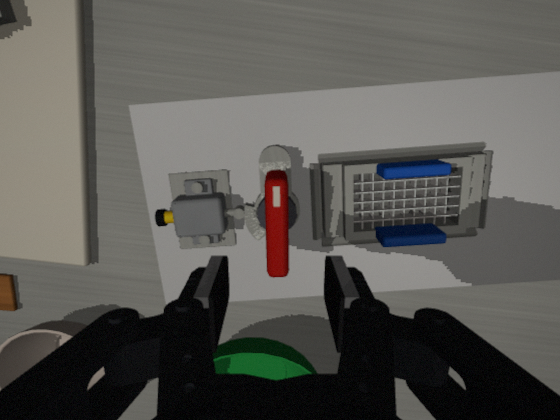

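The bar is at (276,228), between the half-open fingers. The yellow part of the pin tail shows at (170,216), so the pin is still riding. I'll go down and grip.

```bash
python3 -m inch '[[0.7,-0.2,20,-0.009,0],[0.7,-0.2,45,-0.009,0],[0.7,-0.2,65,-0.009,0],[0.7,-0.2,78,-0.009,0],[0.7,-0.2,84,-0.009,0],[0.7,-0.2,84,-0.009,0],[0.7,-0.2,84,-0.009,0.4],[0.7,-0.2,84,-0.009,0.7],[0.7,-0.2,84,-0.009,1],[0.7,-0.2,84,-0.009,1],[0.7,-0.2,84,-0.009,1],[0.7,-0.2,84,-0.009,1]]' 30
python3 - <<'E'
from h import *
for n in ("wrist","side","top"):
  f=cam(n); cv2.imwrite(f"pics/{n}11.png",f["frame"])
  if n!='wrist':
    p=proj(f,[.573,.004,.1])[0]; print(n,p)
o=r.get_obs(); print(o['tcp_pos'],o['tool_rot'],o['torque'],o['ft_force'])
E
```

```text
time: 20.6
tcp_pos: [0.5647, 0.0507, 0.1187]
tool_rot: [3.141, 0.001, -3.006]
ft_force: [-0.8, 4.3, 6.1]
width: 0.0138
side [286.21866356 210.66420699]
top [278.72019536 209.62036606]
[0.56465171 0.05064019 0.11871323] [ 3.14097694e+00  1.44793371e-03 -3.00637788e+00] [ 0.68690358 -0.00137207  0.09928597] [0.07826299 5.89817754 5.69774832]
```

View pics/wrist11.png

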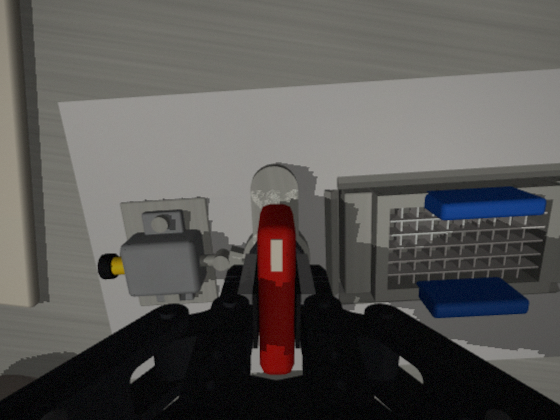

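View pics/side11.png

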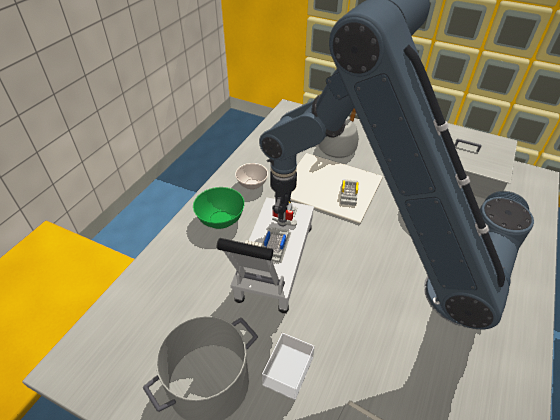

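View pics/top11.png

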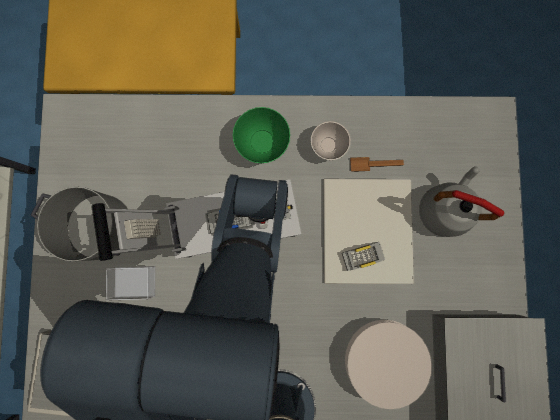

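The bar is gripped (width 13.8 mm). The pin tail and its yellow part show in the wrist view at (110,265), and in the top view near (290,207). I'll start turning clockwise.

```bash
cat > chk.py <<'E'
from h import *
import sys
o=r.get_obs(); print('F',o['ft_force'].round(2),'T',o['torque'].round(3),'yaw',o['tool_rot'][2].round(4), 'tcp',o['tcp_pos'].round(4))
f=cam("top"); a=f["frame"][190:225,265:310]; cv2.imwrite(f"pics/t{sys.argv[1]}.png",cv2.resize(a,None,fx=12,fy=12,interpolation=cv2.INTER_CUBIC))
m=mask(f,'yellow')[190:225,265:310]; print('yellow px',(m>0).sum(), np.argwhere(m).mean(0)+[190,265] if m.any() else '')
E
python3 chk.py a; python3 -m inch '[[0,0,0,0.05,1],[0,0,0,0.1,1],[0,0,0,0.15,1],[0,0,0,0.2,1],[0,0,0,0.25,1],[0,0,0,0.3,1]]'; python3 chk.py b
```

```text
F [0.08 5.9  5.7 ] T [ 0.687 -0.001  0.099] yaw -3.0064 tcp [0.5647 0.0506 0.1187]
yellow px 9 [206.77777778 288.66666667]
time: 21.55
tcp_pos: [0.5646, 0.0506, 0.1187]
tool_rot: [3.141, 0.001, 2.976]
ft_force: [-0.7, 4.9, 6.1]
width: 0.0134
F [-0.74  4.92  6.1 ] T [0.587 0.091 0.148] yaw 2.9757 tcp [0.5646 0.0506 0.1187]
yellow px 10 [206.9 288.8]
```

View pics/tb.png

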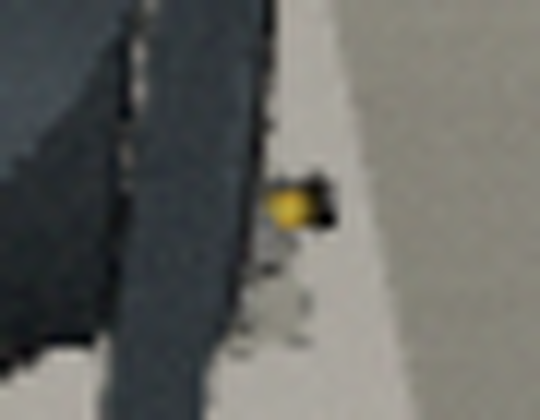

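The crop shows the yellow ring and black tail clearly at (289,207). That makes a usable pin indicator.

```bash
python3 -m inch '[[0,0,0,0.05,1],[0,0,0,0.1,1],[0,0,0,0.15,1]]'; python3 chk.py c;  python3 -m inch '[[0,0,0,0.05,1],[0,0,0,0.1,1]]'; python3 chk.py d;python3 -m inch '[[0,0,0,0.05,1],[0,0,0,0.1,1]]'; python3 chk.py e
```

```text
time: 21.98
tcp_pos: [0.5647, 0.0506, 0.1187]
tool_rot: [3.141, 0.001, 2.826]
ft_force: [-0.4, 5.0, 6.3]
width: 0.0134
F [-0.41  4.96  6.31] T [0.636 0.146 0.224] yaw 2.8257 tcp [0.5647 0.0506 0.1187]
yellow px 9 [207. 289.]
time: 22.28
tcp_pos: [0.5646, 0.0506, 0.1187]
tool_rot: [3.141, 0.001, 2.726]
ft_force: [0.4, 4.6, 6.6]
width: 0.0134
F [0.38 4.65 6.65] T [0.587 0.117 0.232] yaw 2.7257 tcp [0.5646 0.0506 0.1187]
yellow px 12 [206.83333333 289.16666667]
time: 22.58
tcp_pos: [0.5646, 0.0506, 0.1187]
tool_rot: [3.14, 0.001, 2.626]
ft_force: [-0.6, 4.3, 4.7]
width: 0.0133
F [-0.59  4.28  4.71] T [0.577 0.088 0.209] yaw 2.6257 tcp [0.5646 0.0506 0.1187]
yellow px 12 [207.  289.5]
```

```bash
for i in 1 2; do :; done; python3 -m inch '[[0,0,0,0.05,1],[0,0,0,0.1,1]]'; python3 chk.py f; python3 -m inch '[[0,0,0,0.04,1],[0,0,0,0.08,1]]'; python3 chk.py g
```

```text
time: 22.88
tcp_pos: [0.5647, 0.0506, 0.1187]
tool_rot: [3.14, 0.001, 2.526]
ft_force: [-0.4, 6.0, 5.6]
width: 0.0137
F [-0.38  6.04  5.64] T [0.62  0.126 0.195] yaw 2.5257 tcp [0.5647 0.0506 0.1187]
yellow px 13 [206.92307692 289.30769231]
time: 23.18
tcp_pos: [0.5646, 0.0506, 0.1187]
tool_rot: [3.14, 0.001, 2.446]
ft_force: [-1.0, 3.8, 5.3]
width: 0.0135
F [-1.    3.83  5.29] T [0.656 0.131 0.181] yaw 2.446 tcp [0.5646 0.0506 0.1187]
yellow px 12 [206.83333333 289.16666667]
```

```bash
python3 -m inch '[[0,0,0,0.03,1],[0,0,0,0.06,1]]'; python3 chk.py h; python3 -m inch '[[0,0,0,0.03,1],[0,0,0,0.06,1]]'; python3 chk.py i
```

```text
time: 23.48
tcp_pos: [0.5646, 0.0506, 0.1187]
tool_rot: [3.14, 0.001, 2.386]
ft_force: [-0.7, 4.6, 6.2]
width: 0.0135
F [-0.69  4.57  6.19] T [0.624 0.097 0.221] yaw 2.3864 tcp [0.5646 0.0506 0.1187]
yellow px 11 [206.90909091 289.36363636]
time: 23.78
tcp_pos: [0.5646, 0.0506, 0.1187]
tool_rot: [3.14, 0.0, 2.326]
ft_force: [-0.2, 5.1, 5.6]
width: 0.0137
F [-0.25  5.09  5.57] T [0.63  0.147 0.107] yaw 2.3263 tcp [0.5646 0.0506 0.1187]
yellow px 11 [206.90909091 289.36363636]
```

```bash
python3 -m inch '[[0,0,0,0.03,1],[0,0,0,0.06,1]]'; python3 chk.py j
```

```text
time: 24.08
tcp_pos: [0.5646, 0.0506, 0.1187]
tool_rot: [3.14, 0.0, 2.266]
ft_force: [-1.2, 4.1, 5.9]
width: 0.0135
F [-1.17  4.13  5.95] T [0.555 0.139 0.128] yaw 2.266 tcp [0.5646 0.0506 0.1187]
yellow px 13 [206.92307692 289.30769231]
```

```bash
python3 -m inch '[[0,0,0,0.03,1],[0,0,0,0.06,1]]'; python3 chk.py k; python3 -m inch '[[0,0,0,0.03,1],[0,0,0,0.06,1]]'; python3 chk.py l
```

```text
time: 24.38
tcp_pos: [0.5646, 0.0506, 0.1187]
tool_rot: [3.14, 0.0, 2.206]
ft_force: [0.1, 4.5, 6.1]
width: 0.014
F [0.13 4.46 6.14] T [0.543 0.182 0.054] yaw 2.2057 tcp [0.5646 0.0506 0.1187]
yellow px 10 [206.9 288.8]
time: 24.68
tcp_pos: [0.5646, 0.0506, 0.1187]
tool_rot: [3.14, 0.0, 2.146]
ft_force: [-1.1, 4.4, 6.2]
width: 0.0133
F [-1.08  4.39  6.23] T [0.607 0.179 0.061] yaw 2.1457 tcp [0.5646 0.0506 0.1187]
yellow px 7 [206.85714286 288.28571429]
```

View pics/tl.png

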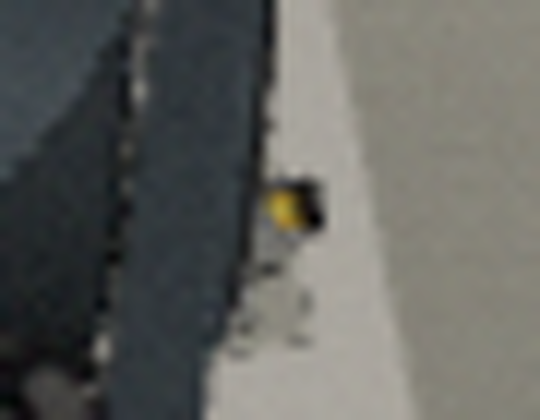

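The torque has eased and the yellow is shrinking (tail edge moved left in the crop), so the pin is falling. I'll use smaller steps.

```bash
python3 -m inch '[[0,0,0,0.025,1],[0,0,0,0.05,1]]'; python3 chk.py m
```

```text
time: 24.98
tcp_pos: [0.5646, 0.0506, 0.1187]
tool_rot: [3.14, -0.0, 2.096]
ft_force: [-1.2, 4.4, 5.8]
width: 0.0133
F [-1.2   4.43  5.81] T [0.603 0.111 0.117] yaw 2.096 tcp [0.5646 0.0506 0.1187]
yellow px 6 [207.         288.16666667]
```

```bash
python3 -m inch '[[0,0,0,0.02,1],[0,0,0,0.04,1]]'; python3 chk.py n
```

```text
time: 25.28
tcp_pos: [0.5646, 0.0505, 0.1187]
tool_rot: [3.14, -0.0, 2.056]
ft_force: [0.1, 4.9, 6.3]
width: 0.0133
F [0.06 4.9  6.27] T [0.607 0.154 0.098] yaw 2.0562 tcp [0.5646 0.0505 0.1187]
yellow px 2 [206.5 288. ]
```

View pics/tn.png

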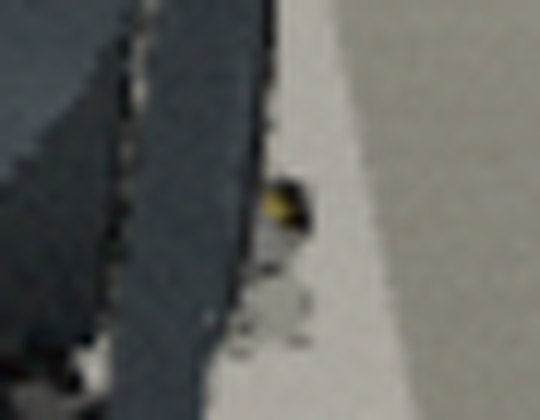

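Still a little yellow left. I'll continue in 0.03 rad steps.

```bash
python3 -m inch '[[0,0,0,0.015,1],[0,0,0,0.03,1]]'; python3 chk.py o
```

```text
time: 25.58
tcp_pos: [0.5646, 0.0506, 0.1187]
tool_rot: [3.14, -0.0, 2.026]
ft_force: [-0.1, 4.3, 5.6]
width: 0.0135
F [-0.11  4.35  5.64] T [0.601 0.175 0.131] yaw 2.0265 tcp [0.5646 0.0506 0.1187]
yellow px 1 [207. 288.]
```

View pics/to.png

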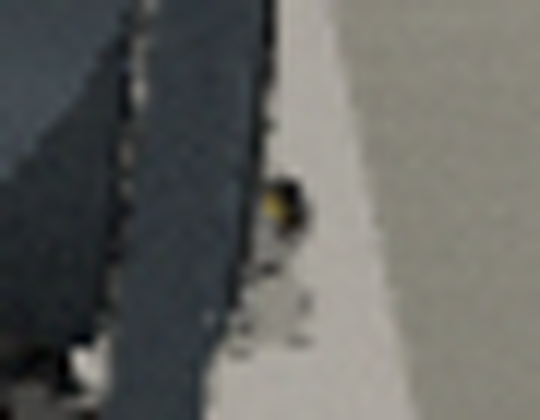

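```bash
python3 -m inch '[[0,0,0,0.015,1],[0,0,0,0.03,1]]'; python3 chk.py p
```

```text
time: 25.88
tcp_pos: [0.5646, 0.0506, 0.1187]
tool_rot: [3.14, -0.0, 1.996]
ft_force: [-0.9, 4.9, 5.6]
width: 0.0132
F [-0.89  4.9   5.64] T [0.644 0.185 0.153] yaw 1.9965 tcp [0.5646 0.0506 0.1187]
yellow px 0
```

View pics/tp.png

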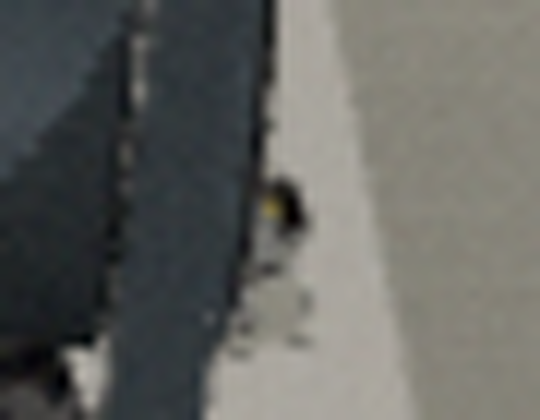

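```bash
python3 -m inch '[[0,0,0,0.01,1],[0,0,0,0.025,1]]'; python3 chk.py q
```

```text
time: 26.18
tcp_pos: [0.5646, 0.0506, 0.1187]
tool_rot: [3.14, -0.0, 1.972]
ft_force: [-0.9, 5.3, 6.0]
width: 0.0131
F [-0.89  5.34  5.99] T [0.662 0.165 0.142] yaw 1.9717 tcp [0.5646 0.0506 0.1187]
yellow px 0
```

View pics/tq.png

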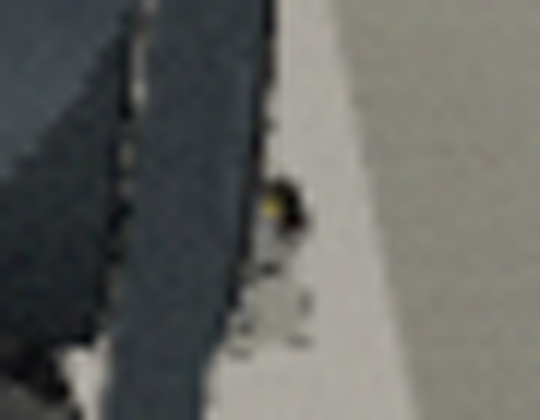

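```bash
python3 - <<'E'
import cv2,numpy as np
for k in "abfijklmnopq":
    a=cv2.resize(cv2.imread(f"pics/t{k}.png"),(45,35),interpolation=cv2.INTER_AREA).astype(float)
    g=a[15:19,20:32].mean(2).mean(0)   # rows 205-208, cols 285-296
    y=(a[15:19,20:32,2]-a[15:19,20:32,0]).clip(10)-10
    # right edge of tail: subpixel crossing at level 110 from right
    i=np.flatnonzero(g<115)[-1]; e=i+(115-g[i])/(g[i+1]-g[i])
    print(k,g.round(0).astype(int),'edge',round(285+e,2),'yellow',round(y.sum()),y.sum(0).round().astype(int))
E
```

```text
a [ 42  71  93 107 111  65  35  99 155 164 158 136] edge 292.29 yellow 829 [  0   0  90 269 309 130   6   0   4   5   7   9]
b [ 41  72  93 106 108  67  33  67 147 164 157 134] edge 292.6 yellow 890 [  0   0  92 269 317 172  24   0   0   4   4   8]
f [ 41  71  94 106 112 105  53  31 113 158 158 136] edge 293.04 yellow 1122 [  0   0  87 265 328 304 116   0   0   3  10   9]
i [ 43  72  94 106 112 110  62  34 107 157 158 136] edge 293.16 yellow 1163 [  0   0  87 270 326 315 140   4   0   3   8  10]
j [ 42  71  92 106 112 106  52  34 128 163 158 135] edge 292.86 yellow 1128 [  0   0  93 267 330 301 111   0   0   6   8  12]
k [ 42  68  92 106 112  65  31  84 151 164 157 134] edge 292.47 yellow 861 [  0   0  92 272 316 146   7   0   1   2   9  16]
l [ 41  66  93 103  69  34  66 149 165 164 158 135] edge 291.59 yellow 574 [  0   0  94 260 174  29   0   0   1   4   5   7]
m [ 43  67  92  90  49  43 137 164 164 164 157 136] edge 290.77 yellow 407 [  0   0  93 205  85   0   0   4   1   2   6  11]
n [ 44  68  89  59  35  77 150 164 164 163 156 135] edge 290.52 yellow 221 [ 0  0 80 94 21  0  0  3  2  4  8  9]
o [ 41  69  85  50  36 106 157 165 164 165 158 135] edge 290.17 yellow 155 [ 0  0 69 53  2  0  2  3  7  4  4 11]
p [ 43  67  81  44  41 122 161 165 164 164 157 135] edge 289.91 yellow 110 [ 0  0 54 20  0  0  2  7  4  4  6 13]
q [ 42  68  81  45  43 123 160 164 164 163 157 135] edge 289.9 yellow 113 [ 0  0 55 25  0  0  5  7  3  6  6  6]
```

The pin edge didn't move between the last two steps (289.91 to 289.90 px) while the knob turned 0.025 rad. The torque is normal, so the pin has bottomed in the notch and hasn't reached the wall. Letting go.

```bash
python3 -m inch '[[0,0,0,0,0.8],[0,0,0,0,0.4],[0,0,0,0,0],[0,0,0,0,-0.2],[0,0,0,0,-0.2],[0,0,-20,0,-0.2],[0,0,-50,0,-0.2],[0,0,-85,0,-0.2],[0,0,-85,0,-0.2]]'
python3 chk.py r
python3 -m inch '[[0,0,0,-0.17,-0.2],[0,0,0,-0.34,-0.2],[0,0,0,-0.51,-0.2],[0,0,0,-0.68,-0.2],[0,0,0,-0.85,-0.2],[0,0,0,-1.02,-0.2],[0,0,0,-1.19,-0.2],[0,0,0,-1.3,-0.2],[0,0,0,-1.3,-0.2],[0,0,0,-1.3,-0.2]]'
python3 - <<'E'
from h import *
f=cam("wrist"); cv2.imwrite("pics/w12.png",f["frame"]); C=cloud(f)
np.savez("w12.npz",frame=f["frame"],z=f["z_map"],K=f["camera_matrix"],eye=f["eye"],R=f["R"])
E
```

```text
time: 27.35
tcp_pos: [0.5663, 0.0497, 0.2057]
tool_rot: [3.136, 0.003, 1.972]
ft_force: [-0.6, -0.8, -0.1]
width: 0.0509
F [-0.64 -0.85 -0.1 ] T [-0.018  0.012 -0.002] yaw 1.9718 tcp [0.5663 0.0497 0.2057]
yellow px 1 [207. 287.]
time: 28.65
tcp_pos: [0.5638, 0.05, 0.2021]
tool_rot: [3.141, -0.002, -3.013]
ft_force: [-0.2, -0.2, 0.7]
width: 0.0514
```

View pics/w12.png

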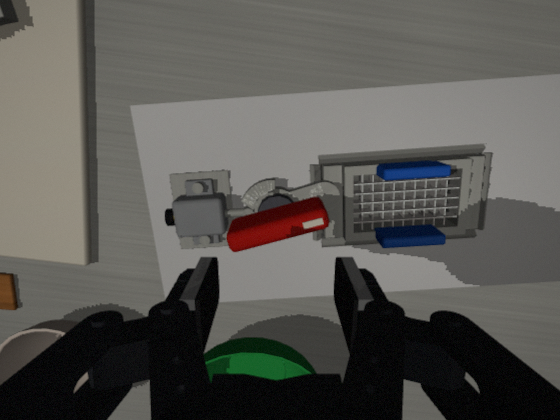

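```bash
python3 - <<'E'
import cv2,numpy as np
from h import *
a=cv2.imread('pics/w10.png')[160:260,145:345]; b=cv2.imread('pics/w12.png')[160:260,145:345]
cv2.imwrite('pics/cmp.png',cv2.resize(np.vstack([a,b]),None,fx=3,fy=3,interpolation=cv2.INTER_CUBIC))
d=np.load("w12.npz"); f=dict(z_map=d["z"],camera_matrix=d["K"],eye=d["eye"],R=d["R"],frame=d["frame"]); C=cloud(f)
print('yellow',(mask(f,'yellow')[200:235,160:185]>0).sum())
yaw=.197; ex=np.array([np.cos(yaw),np.sin(yaw)]); ey=np.array([-ex[1],ex[0]])
m=mask(f,'blue'); n,l,s,c=cv2.connectedComponentsWithStats(m); q=[ray(f,c[i],.122)[0][:2] for i in range(1,n) if s[i,4]>40]
mm=np.mean(q,0); print(q,mm,(1000*(mm-[.5464,.1412])@np.c_[ex,ey]).round(1))
for nme,(u0,u1,v0,v1) in dict(ledge_far=(474,480,170,225),ledge_near=(332,340,205,235),frame_near=(346,351,175,235),frame_far=(463,468,170,225)).items(): print(nme,np.median(C[v0:v1,u0:u1,2]).round(4))
E
```

```text
yellow 0
[array([0.52056179, 0.13345693]), array([0.56833556, 0.14576261])] [0.54444867 0.13960977] [-2.2 -1.2]
ledge_far 0.0967
ledge_near 0.0968
frame_near 0.1047
frame_far 0.1046
```

View pics/cmp.png

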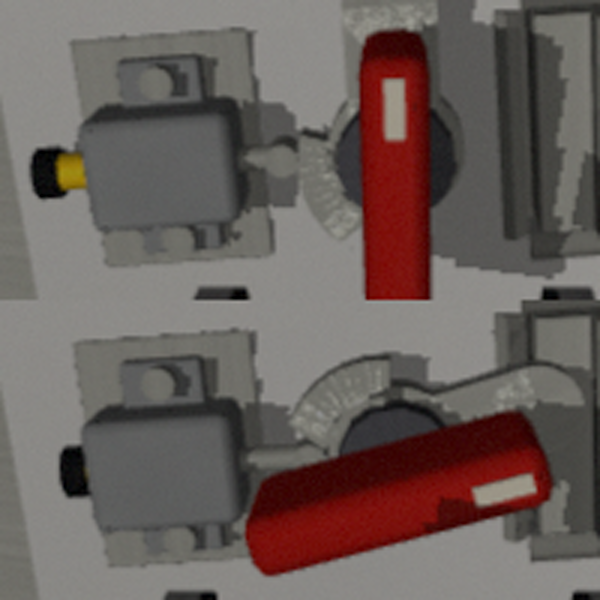

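In the comparison crop the yellow is gone: the black tail butts against the block, about 6.8 mm further in than before. The roller sits in the notch, the lobe is over the ledge, and the cassette's ledges and frame are level at the home heights. I'll check the bystanders and hand in.

```bash
python3 -m inch '[[0,0,-30,0,-0.2],[0,0,-60,0,-0.2],[0,0,-60,0,-0.2],[0,0,-60,0,-0.2]]'; python3 - <<'E'
from h import *
f=cam("top"); a=cv2.imread("pics/top0.png"); b=f["frame"]
d=cv2.absdiff(a,b).max(2); 
for n,(x0,y0,x1,y1) in dict(bowls=(225,100,360,170),spat=(345,150,410,175),yel=(330,235,395,280),kettle=(415,165,505,240),box=(100,262,158,300),pot=(35,185,110,262)).items(): print(n,(d[y0:y1,x0:x1]>40).sum())
print(r.finish_job())
E
```

```text
time: 29.2
tcp_pos: [0.5636, 0.0501, 0.2621]
tool_rot: [3.141, -0.001, -3.012]
ft_force: [0.7, 0.0, 0.2]
width: 0.0511
bowls 328
spat 0
yel 0
kettle 0
box 49
pot 10
the job is handed in; nothing more can be done
None
```

I fitted the blue cassette into the pocket and let go of it. I then turned the red knob clockwise about 1.3 rad until the pin dropped, and let go of that too. The job was handed in at about 29 s of the 69 s allowed.

**Cassette:**
- It touched down at about 9 N net by the wrist sensor.
- Afterwards its ledges measured 0.097 m and its frame top 0.105 m at both ends, within about 1 mm of the heights for home and level.
- My last check of its horizontal position disagreed: it read 2.2 mm and 1.2 mm off the pocket centre, more than the 1.5 mm clearance allows. I put this down to camera bias and the cheek sides showing in the picture.

**Pin:**
- The torque eased as the pin fell.
- The tail then held still (289.91 then 289.90 px in the top view) over the last 0.025 rad of turn.
- I saw no jump in torque, so I stopped short of the notch's far wall.
- After letting go, the last wrist view showed no yellow on the tail, which had moved in about 6.8 mm. I could not measure the roller's distance from the knob axis directly.

**Other things on the table:**
- In the top view the yellow cassette, spatula and kettle matched the start picture exactly.
- The bowl area (328 pixels), food box (49) and pot (10) showed differences. I took these as the arm's changed shadow and did not check further. The gripper never went near them.

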